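Wedge up the slide-drying plate

ROBOT

A 6-joint arm with a two-finger parallel gripper is mounted at the origin on the work surface. World frame = base frame: x ahead of the robot, y to its left, z up, the work surface at z = 0. Lengths are in mm, angles in rad, forces in N, time in s.
With the tool pointing down it reaches from about 275 to 750 mm from the base axis. Payload 10.2 kg.
Tool frame: the origin (TCP) lies between the finger pads; the fingertips stand 17 mm ahead of it and the grasp point (between the pads) lies 2 mm behind it (tips_ahead is the distance from the TCP to the fingertips, in mm); z points along the fingers, y is the line along which they close (so a half turn about z gives the same grasp; the last joint's range is limited). The gripper opens to 85 mm and grips with 20 to 120 N. Pads are 22 mm wide; open, the fingers measure 114 mm over their backs; the gripper's body (76 mm by 85 mm) begins 54 mm behind the grasp point. The pads swing forward as they close: fully open they stand 13 mm farther back than shut.
Start: joints at [0.913, 0.313, 1.498, -0, 1.331, -0.223], TCP at [221.158, 476.152, 248.294] pointing down, gripper open.
Joint ranges: [-2.94, 2.94], [-0.97, 2.17], [0.19, 2.56], [-1.23, 4.37], [0.02, 3.11], [-2.88, 2.88]. Speed limits (rad/s): [2.39, 2.39, 3.01, 3.14, 3.14, 3.14].

INTERFACE

Orientations are given as a unit quaternion [w, x, y, z].
In Python, from rig import sense, capture, finish_job, boxes_of, tips_ahead gives the robot as it stands.
- The arm moves only by the tool drive_tool, never from a script. Its argument "commands" is text: rows parted by semicolons, each of 7 numbers parted by spaces: the shift along the world's x, y, z in units of 0.1 m (1.0 is 0.1 m), then the turn, a rotation vector about the world's x, y, z in units of pi/4 rad (1.0 is pi/4 rad), then the opening in per cent of the stroke, from 0 (shut) to 100 (fully open). A call has 1 to 20 rows; each row shifts and turns the commanded pose from where the row before left it; what a row does not reach is not made up. A row lasts 1/12 s, in which the tool goes at most 41.7 mm and 7.16 degrees, less where a joint would pass 70% of its speed; a pose out of reach is approached as far as the arm can. A call with a number of a shift or a turn outside -1 to 1 is refused whole. A call with a gripper value outside its range is refused whole. The fingers move at their own pace and stop on an object; "force" is the grip in N (left out, the last holds). Time passes only in rows, so rows that do not move let the fingers close. It gives the time, the measured TCP pose, the force, the opening and the grip force at its end, in the units of the state.
- sense(): the state, without advancing time (a new reading comes with each control period).
- capture(name): name is "scene" or "top"; returns a dict with "pixels" (384x512x3 uint8, blue, green, red), "fov_y" (degrees; the focal length in pixels is half the picture's height over the tangent of half this angle, whatever the lens; pixels are square), "cx", "cy" (the principal point, pixels), "k1" (the pictures are not rectified: a ray, as slopes to the right and down, at radius r is drawn at 1 + k1 r^2 times it, then the intrinsics apply), "position" and "attitude" of the camera in the world. Camera axes: x right, y down, z forward; pixel columns grow to the right and rows downward; lengths in mm; the calibration is good to about 2 mm. A picture is of the moment at which its call begins. There is no depth.
- finish_job(): hands the job in; it is judged then, once.
Trained networks look in a picture, given as the dict that the camera call returned (one of the last four; its "shot" number tells which), for a name from the list of things; names that differ only in an ending like _2 or _b are one class to them, and where a whole thing is asked for, a point or a joint stands for the part that bears it (a point fixed in the world has none). Each returns a list of dicts, best first, with "confidence" (0 to 1); they miss things now and then, are a little off and sometimes report something else, mostly with a low value. They report only what shows in the picture. A call takes as long as a camera call.
- boxes_of(picture, name): "position" ([column, row] in pixels, amid what is visible of it).
The state is a dict: "time_s": time; "joints": joint angles; "dq": joint speeds; "tau": joint torques, N m; "eef_pos": TCP position; "ee_rot": TCP orientation; "force": force on the tool from outside, world axes, zero at the start; "wrist_torque": the same for the moment, N m; "grip_width": opening from 0.0 (shut) to 1.0 (fully open); "grip_force": force on a finger pad.
Only numpy, scipy, OpenCV 4.12 (cv2) and the standard library are available. Lean on these libraries where they do the work, as an engineer would, in place of code of your own. Each camera call takes 0.05 s, during which the arm holds its last target. There are 200 camera calls.

TASK

Stained slides are drying on the slide-drying plate and its front levelling feet are about to be reset. Take the orange wedge by its black grip and push its thin end straight in along the bench, under the middle of the plate's front edge, until both front feet just clear the bench, by about 4 mm and not much more, or the slides will creep. Do not shove the plate back or disturb the jars, cap and dropper bottle, and finish while still gripping the wedge and holding it in place, so that the wedge alone carries the raised front.

Things in the scene. Friction and masses are not known exactly. Their poses are not given: they have to be found in the camera images.
- plate: slide-drying plate: loose white box, dark top with slides, 200 mm deep (x), 280 wide (y), 53 high, about 1.6 kg. Origin: on the bench (z = 0) under its centre; x points from front to rear, y to the left seen from the front, z up. Front: long side at x = -100 with black knob and green switch on its right half, facing about world -y. Flat underside 13 mm above the bench, on four grippy rubber feet
- front_edge (a point): middle of the lower front edge of the drying plate (x = -100 mm, y = 0 of the plate, 13 mm above the bench): the wedge goes in below it, along the plate's x axis
- foot_left (a point): underside of the left front foot, 24 mm across (x = -75, y = +110 mm of the plate); its height is that foot's clearance from the bench, 0 at the start
- foot_right (a point): underside of the right front foot, 24 mm across (x = -75, y = -110 mm of the plate); its height is that foot's clearance from the bench, 0 at the start
- foot_rear (a point): point midway between the undersides of the rear feet, which lie at x = +80, y = +110 and -110 mm of the plate; at bench level; these feet stay on the bench
- wedge: levelling wedge: smooth orange plastic, loose, 110 g, 146 mm long, 34 wide, flat on the bench, black rubber grip at the thick end. Origin: on its sole under the grip's centre; x points to the thin end, z up. Grip: x = -18 to 18, 38 wide, 42 high. The top slopes evenly from 25 mm high at x = 18 to 4 mm at x = 128: it meets the plate with 47 mm under its edge; 71 mm raise the front feet some 4 mm
- wedge_grip (a point): centre of the wedge's black grip, 26 mm above its sole: the place to grip it, from above, across its 38 mm width
- wedge_tip (a point): middle of the wedge's thin end, on its sole, 128 mm ahead of the wedge's origin
- jar_tray: cream tray, 85 x 255 x 42 mm, with four open stain jars standing up to 69 mm high in it; leave alone. Origin: under its centre; y axis along it
- teal_jar: teal glass stain jar with white screw cap, 55 mm across, 78 mm high; leave alone. Origin: under its centre
- jar_cap: white jar cap lying on the bench, 55 mm across, 18 mm high; leave alone. Origin: under its centre
- dropper: small amber dropper bottle, 30 mm across, 87 mm high; leave alone. Origin: under its centre

How it is judged:
By the outcome, as a careful person would: the job done as asked, in the order asked, and still so for the second after the job is handed in, while the arm keeps its last pose, push and grip.
It also fails if it takes over 42 s, if anything falls off the work surface, if the arm or the gripper's body presses on something with over 40 N, if the wrist force passes 120 N, or if a joint passes its speed limit or range.

## Working session

There is one attempt and no reset: what is moved stays moved. The work goes in short steps, Python scripts to look and compute and a tool call to move; the robot and the scene stay as the last step left them, time stands still between calls to the robot, and variables do not carry over. Pictures are saved under pics/ and viewed, at most 10 in all, crops included, and the job is handed in when it is done.

Besides the shell and the picture viewer there is one more tool, called after "Call:" as a command line: name --argument value ..., lists and objects as JSON in quotes. drive_tool: Moves the arm, as the interface text tells. Shifts and turns lie within -1 to 1; 1 stands for 0.1 m of shift or pi/4 rad of turn. Its arguments: {"type":"object","properties":{"commands":{"type":"string"},"force":{"type":"number"}},"required":["commands"]}

```bash
mkdir -p pics
cat > h.py <<'E'
import numpy as np, cv2
from scipy.spatial.transform import Rotation as R
from rig import *
def K(p):
    f=p["pixels"].shape[0]/2/np.tan(np.radians(p["fov_y"])/2)
    return np.array([[f,0,p["cx"]],[0,f,p["cy"]],[0,0,1.]]),np.array([p["k1"],0,0,0.])
def rot(p):
    a=np.array(p["attitude"],float)
    return a if a.shape==(3,3) else R.from_quat(a[[1,2,3,0]]).as_matrix()
def at(p,px,z):
    k,d=K(p)
    n=cv2.undistortPoints(np.array([[px]],float),k,d)[0,0]
    r=rot(p)@[n[0],n[1],1]; c=np.array(p["position"],float)
    return c+r*(z-c[2])/r[2]
def px(p,X):
    k,d=K(p); M=rot(p).T
    return cv2.projectPoints(np.array(X,float).reshape(-1,1,3),cv2.Rodrigues(M)[0],-M@np.array(p["position"],float),k,d)[0][:,0]
E
python3 - <<'E'
from h import *
for n in("top","scene"):
    p=capture(n); cv2.imwrite(f"pics/{n}0.png",p["pixels"]); print(n,p["position"],p["attitude"],p["fov_y"],p["k1"])
    for t,z in(("plate",53),("front_edge",13),("foot_left",0),("foot_right",0),("wedge",15),("wedge_grip",26),("wedge_tip",0),("jar_tray",40),("teal_jar",60),("jar_cap",18),("dropper",50)):
        for b in boxes_of(p,t)[:2]: print(t,np.round(b["position"]),round(b["confidence"],2),np.round(at(p,b["position"],z)))
print(sense())
E
```

```text
top [ 473.11373583  -36.70711334 1131.06288142] [ 0.04617274 -0.70306077  0.70803403 -0.04755465] 44.56795908860144 -0.16387566887151678
plate [133. 224.] 0.66 [538. 242.  53.]
front_edge [132. 221.] 0.75 [547. 255.  13.]
foot_left [133. 219.] 0.76 [553. 258.   0.]
foot_right [134. 222.] 0.86 [546. 254.   0.]
wedge [292. 243.] 0.67 [ 493. -127.   15.]
wedge_grip [284. 239.] 0.63 [ 503. -109.   26.]
wedge_tip [287. 241.] 0.6 [ 499. -118.    0.]
jar_tray [399. 195.] 0.73 [ 604. -384.   40.]
jar_tray [257. 126.] 0.34 [773. -48.  40.]
teal_jar [256. 126.] 0.67 [766. -46.  60.]
jar_cap [294. 151.] 0.58 [ 714. -137.   18.]
dropper [218. 125.] 0.68 [772.  45.  50.]
scene [1261.81773096 -360.59426971  815.71185783] [-0.31859195  0.78862664  0.48639399 -0.19997021] 45.29140908717169 -0.11555314077743212
plate [342. 153.] 0.78 [582. 226.  53.]
front_edge [344. 152.] 0.76 [546. 262.  13.]
foot_left [342. 151.] 0.63 [528. 270.   0.]
foot_right [342. 154.] 0.89 [536. 265.  -0.]
wedge [201. 187.] 0.63 [ 497. -125.   15.]
wedge_grip [201. 188.] 0.58 [ 511. -131.   26.]
wedge_grip [340. 152.] 0.48 [
[... 229 characters left out ...]
43.  50.]
{'time_s': 1.2, 'joints': array([ 9.12572067e-01,  3.12898148e-01,  1.49770911e+00, -5.19415568e-06,
        1.33098706e+00, -2.23385268e-01]), 'dq': array([ 0.00099684, -0.00011672,  0.00051118,  0.00217938,  0.00073414,
        0.00098566]), 'tau': array([ 8.20249033e-05, -4.12175345e+01, -2.59905481e+01, -2.16763588e-04,
        5.18734923e-04,  2.07715760e-05]), 'eef_pos': array([221.17228727, 476.14433257, 248.29169139]), 'ee_rot': array([ 1.92674070e-06,  2.15709990e-01,  9.76457475e-01, -1.82858265e-06]), 'force': array([ 0.08700974, -0.2401535 ,  0.03772326]), 'wrist_torque': array([-0.05848388,  0.01065168, -0.02984581]), 'grip_force': 0.0, 'grip_width': 0.998799062819898}
```

View pics/top0.png

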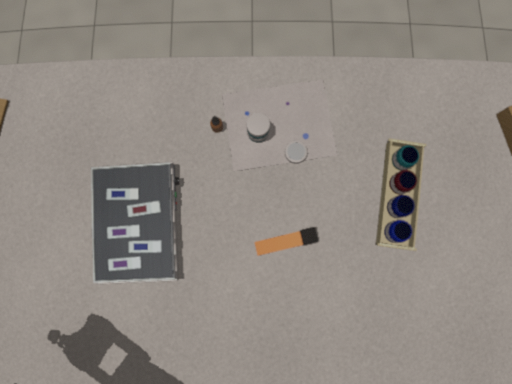

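View pics/scene0.png

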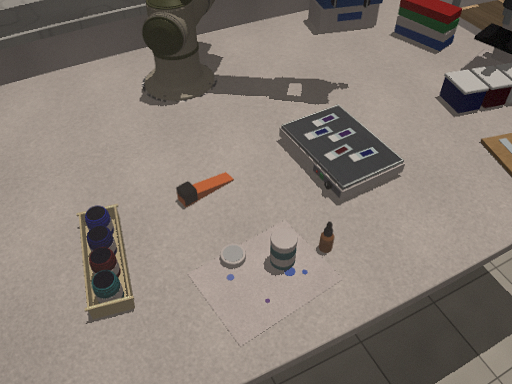

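The top view shows the plate at (133,223), with its front edge along column 175. The orange wedge's tip is at (255,248) and its grip at (309,236). The scene view agrees. I'll measure both more finely.

Run:
```python
from h import *
p=capture("top"); I=p["pixels"]
m=np.zeros((560,800,3),np.uint8)
a=cv2.resize(I[155:290,85:185],None,fx=4,fy=4,interpolation=cv2.INTER_CUBIC); m[:540,:400]=a
b=cv2.resize(I[220:265,245:325],None,fx=5,fy=5,interpolation=cv2.INTER_CUBIC); m[:225,400:800]=b
cv2.imwrite("pics/crop.png",m)
hsv=cv2.cvtColor(I,cv2.COLOR_BGR2HSV)
o=((hsv[...,0]<20)&(hsv[...,1]>150)&(hsv[...,2]>100)).astype(np.uint8); o[:, :245]=0;o[:,330:]=0;o[:220]=0;o[270:]=0
g=(I.max(2)<60).astype(np.uint8); g[:, :290]=0;g[:,330:]=0;g[:220]=0;g[270:]=0
for n,mk in(("orange",o),("grip",g)):
    r=cv2.minAreaRect(np.argwhere(mk)[:,::-1].astype(np.float32)); print(n,mk.sum(),r,cv2.boxPoints(r).round(1).tolist())
```

```text
orange 0 ((0.0, 0.0), (0.0, 0.0), 0.0) [[0.0, 0.0], [0.0, 0.0], [0.0, 0.0], [0.0, 0.0]]
grip 204 ((309.0000305175781, 235.5000457763672), (14.067066192626953, 14.309601783752441), 75.96376037597656) [[300.3999938964844, 230.39999389648438], [314.20001220703125, 226.89999389648438], [317.6000061035156, 240.60000610351562], [303.79998779296875, 244.10000610351562]]
```

View pics/crop.png

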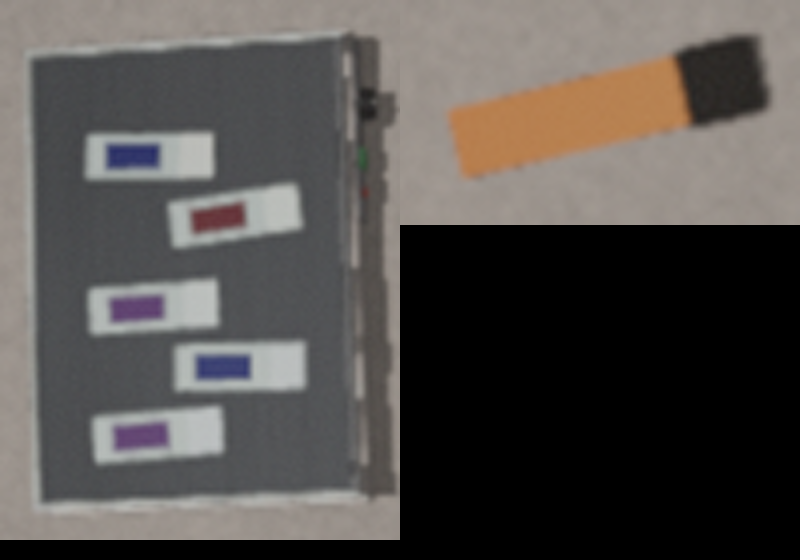

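The crop puts the plate-top corners at about (27,50), (37,510), (346,35) and (360,500). The wedge-tip corners are at (449,110) and (470,178), and the grip's far corners at (757,36) and (768,106). I'll fit the poses to these and overlay them on both views.

Run:
```python
from h import *
from scipy.optimize import least_squares
p=capture("top"); s=capture("scene")
def T(q,X):
    c,n=np.cos(q[2]),np.sin(q[2]); X=np.array(X,float)
    return np.c_[q[0]+c*X[:,0]-n*X[:,1],q[1]+n*X[:,0]+c*X[:,1],X[:,2]]
def fit(X,u,q0):
    r=least_squares(lambda q:(px(p,T(q,X))-u).ravel(),q0,x_scale=[1,1,.01]); print(r.x.round(3),"res",r.fun.round(1)); return r.x
u=np.array([[27,50],[37,510],[346,35],[360,500]]); u=(u+.5)/4-.5+[85,155]
PX=[[100,-140,53],[100,140,53],[-100,-140,53],[-100,140,53]]
pl=fit(PX,u,[540,240,1.57])
w=np.array([[449,110],[470,178],[757,36],[768,106]])-[400,0]; w=(w+.5)/5-.5+[245,220]
WX=[[128,-17,4],[128,17,4],[-18,-19,42],[-18,19,42]]
wd=fit(WX,w,[490,-160,1.4])
fe=T(pl,[[-100,0,13]])[0]; print("front_edge",fe.round(1),"wedge tip",T(wd,[[128,0,0]]).round(1))
ax=np.array([np.cos(pl[2]),np.sin(pl[2])]); 
for d in(0,47,71): print(d,(fe[:2]-ax*(128-d)).round(1))
np.save("pl.npy",pl);np.save("wd.npy",wd)
m=np.zeros((600,800,3),np.uint8)
def draw(q,X,L,im,pp):
    for a,b in L:
        e=px(pp,T(q,[X[a],X[b]])); e=(e*16).astype(int); cv2.line(im,tuple(e[0].tolist()),tuple(e[1].tolist()),(0,255,0),1,cv2.LINE_AA,4)
B=PX+[[-100,-140,13],[-100,140,13]]; LB=[(0,1),(1,3),(3,2),(2,0),(2,4),(4,5),(5,3)]
C=WX+[[128,-17,0],[128,17,0],[18,-19,42],[18,19,42]]; LC=[(2,3),(6,7),(2,6),(3,7),(0,1),(4,5)]
for pp in(p,s):
    im=pp["pixels"].copy() 
    draw(pl,B,LB,im,pp);draw(wd,C,LC,im,pp)
    if pp is s: m[:400,:800]=cv2.resize(im[90:225,170:440][:135],(800,400))
    else: m[400:,:]=cv2.resize(im[150:300,85:335],(800,480))[140:340]
cv2.imwrite("pics/fit.png",m)
```

```text
[541.7   246.238   1.615] res [-1.3 -1.6 -2.2  2.1  1.4 -2.5  1.8  1.7]
[ 509.378 -167.842    1.794] res [ 0.2 -0.1 -0.8  0.2 -0.6 -1.   1.1  0.9]
front_edge [546.1 146.3  13. ] wedge tip [[481. -43.   0.]]
0 [551.8  18.5]
47 [549.7  65.4]
71 [548.6  89.4]
```

View pics/fit.png

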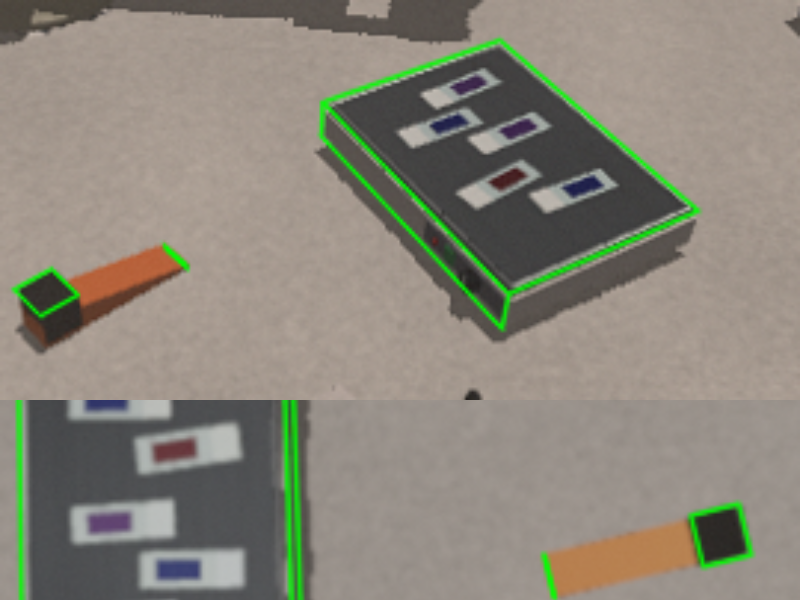

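The fit matches both views. The front edge is at (546,146) with yaw 1.615, and the wedge's grip is at (509,-168) with yaw 1.794. Next I go above the grip.

Call:
drive_tool --commands "0.144 -0.322 0 0 0 -0.058 100;0.144 -0.322 0 0 0 -0.058 100;0.144 -0.322 0 0 0 -0.058 100;0.144 -0.322 0 0 0 -0.058 100;0.144 -0.322 0 0 0 -0.058 100;0.144 -0.322 0 0 0 -0.058 100;0.144 -0.322 0 0 0 -0.058 100;0.144 -0.322 0 0 0 -0.058 100;0.144 -0.322 0 0 0 -0.058 100;0.144 -0.322 0 0 0 -0.058 100;0.144 -0.322 0 0 0 -0.058 100;0.144 -0.322 0 0 0 -0.058 100;0.144 -0.322 0 0 0 -0.058 100;0.144 -0.322 0 0 0 -0.058 100;0.144 -0.322 0 0 0 -0.058 100;0.144 -0.322 0 0 0 -0.058 100;0.144 -0.322 0 0 0 -0.058 100;0.144 -0.322 0 0 0 -0.058 100;0.144 -0.322 0 0 0 -0.058 100;0.144 -0.322 0 0 0 -0.058 100" --force 50

```text
time_s: 3.02
eef_pos: [509.6, -169.6, 248.3]
ee_rot: [0.0, 0.624, 0.781, 0.0]
force: [0.3, -0.0, -0.0]
grip_width: 1.002
grip_force: 0.0
```

Call:
drive_tool --commands "0 0.01 -0.25 0 0 0 100;0 0.01 -0.25 0 0 0 100;0 0 -0.25 0 0 0 100;0 0 -0.25 0 0 0 100;0 0 -0.25 0 0 0 100;0 0 -0.25 0 0 0 100;0 0 -0.25 0 0 0 100;0 0 -0.25 0 0 0 100;0 0 -0.12 0 0 0 100;0 0 -0.08 0 0 0 100;0 0 -0.04 0 0 0 100;0 0 0 0 0 0 100;0 0 0 0 0 0 0;0 0 0 0 0 0 0;0 0 0 0 0 0 0;0 0 0 0 0 0 0;0 0 0 0 0 0 0;0 0 0 0 0 0 0;0 0 0 0 0 0 0;0 0 0 0 0 0 0" --force 50

```text
time_s: 4.68
eef_pos: [509.6, -166.1, 25.1]
ee_rot: [0.001, 0.623, 0.782, 0.0]
force: [-0.2, 0.8, 6.2]
grip_width: 0.444
grip_force: 50.4
```

Call:
drive_tool --commands "0.036 0.137 0.005 0 0 -0.019 0;0.036 0.137 0 0 0 -0.019 0;0.036 0.137 0 0 0 -0.019 0;0.036 0.137 0 0 0 -0.019 0;0.036 0.137 0 0 0 -0.019 0;0.036 0.137 0 0 0 -0.019 0;0.036 0.137 0 0 0 -0.019 0;0.036 0.137 0 0 0 -0.019 0;0.036 0.137 0 0 0 -0.019 0;0.036 0.137 0 0 0 -0.019 0;0.036 0.137 0 0 0 -0.019 0;0.036 0.137 0 0 0 -0.019 0;0 0 0 0 0 0 0;0 0 0 0 0 0 0"

```text
time_s: 5.85
eef_pos: [552.5, -1.2, 25.1]
ee_rot: [0.0, 0.69, 0.724, 0.0]
force: [-0.6, 1.0, 4.1]
grip_width: 0.44
grip_force: 50.4
```

Run:
```python
from h import *
p=capture("top");s=capture("scene")
t=sense()["eef_pos"];print(t)
pl=np.load("pl.npy")
def T(q,X):
    c,n=np.cos(q[2]),np.sin(q[2]); X=np.array(X,float)
    return np.c_[q[0]+c*X[:,0]-n*X[:,1],q[1]+n*X[:,0]+c*X[:,1],X[:,2]]
m=np.zeros((600,800,3),np.uint8)
W=[[128,-17,4],[128,17,4],[18,17,25],[18,-17,25]]
F=[[-100,-140,13],[-100,140,13]]
q=[t[0],t[1],1.615]
for pp,(c,r),o in((p,(125,150),0),(s,(225,90),400)):
    im=cv2.resize(pp["pixels"][r:r+150,c:c+100],(400,600),interpolation=cv2.INTER_CUBIC)
    for X in(W,F):
        e=((px(pp,T(q if X is W else pl,X))+.5-[c,r])*4-.5).round().astype(np.int32)
        cv2.polylines(im,[e],True,(0,255,0),1)
    m[:,o:o+400]=im
cv2.imwrite("pics/pre.png",m)
```

```text
[552.47581536  -1.98490371  25.12143352]
```

View pics/pre.png

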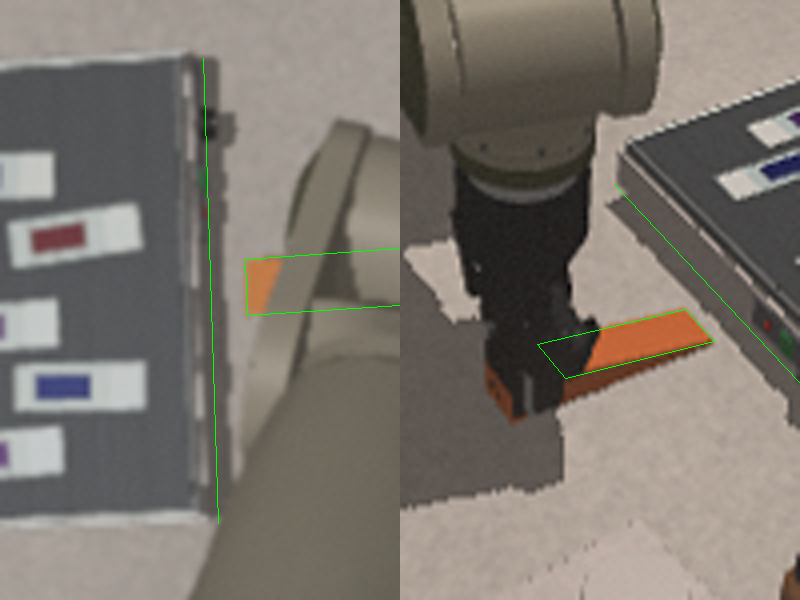

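The wedge sits where the arm pose predicts, and its tip at (246,287) is in line with the middle of the front edge. I advance to just short of contact.

Call:
drive_tool --commands "-0.005 0.1 0 0 0 0 0;-0.005 0.1 0 0 0 0 0;-0.005 0.1 0 0 0 0 0;-0.005 0.1 0 0 0 0 0;-0.005 0.1 0 0 0 0 0;-0.003 0.1 0 0 0 0 0;0 0 0 0 0 0 0;0 0 0 0 0 0 0;0 0 0 0 0 0 0"

```text
time_s: 6.7
eef_pos: [549.5, 59.6, 25.1]
ee_rot: [-0.0, 0.691, 0.723, 0.0]
force: [0.1, 2.6, 5.8]
grip_width: 0.439
grip_force: 50.6
```

Call:
drive_tool --commands "0 0.02 0 0 0 0 0;0 0.02 0 0 0 0 0;0 0 0 0 0 0 0;0 0 0 0 0 0 0"

```text
time_s: 7.03
eef_pos: [549.6, 63.2, 25.1]
ee_rot: [0.0, 0.691, 0.723, 0.0]
force: [0.8, 0.7, 5.2]
grip_width: 0.439
grip_force: 50.6
```

Call:
drive_tool --commands "0 0.02 0 0 0 0 0;0 0 0 0 0 0 0;0 0 0 0 0 0 0"

```text
time_s: 7.28
eef_pos: [549.6, 65.1, 25.1]
ee_rot: [0.0, 0.691, 0.723, 0.0]
force: [0.5, -0.8, 5.8]
grip_width: 0.441
grip_force: 50.6
```

Call:
drive_tool --commands "0 0.02 0 0 0 0 0;0 0 0 0 0 0 0;0 0 0 0 0 0 0"

```text
time_s: 7.53
eef_pos: [549.6, 67.1, 25.1]
ee_rot: [0.0, 0.691, 0.723, 0.0]
force: [0.3, -0.6, 4.9]
grip_width: 0.439
grip_force: 50.7
```

Call:
drive_tool --commands "0 0.02 0 0 0 0 0;0 0 0 0 0 0 0;0 0 0 0 0 0 0"

```text
time_s: 7.78
eef_pos: [549.7, 68.9, 25.1]
ee_rot: [0.0, 0.691, 0.723, 0.0]
force: [-0.4, -2.2, 4.9]
grip_width: 0.439
grip_force: 50.6
```

Call:
drive_tool --commands "0 0.02 0 0 0 0 0;0 0 0 0 0 0 0;0 0 0 0 0 0 0"

```text
time_s: 8.03
eef_pos: [549.7, 70.4, 25.1]
ee_rot: [0.001, 0.691, 0.723, -0.0]
force: [0.1, -4.4, 4.7]
grip_width: 0.438
grip_force: 50.5
```

Call:
drive_tool --commands "0 0.02 0 0 0 0 0;0 0 0 0 0 0 0;0 0 0 0 0 0 0"

```text
time_s: 8.28
eef_pos: [549.7, 72.3, 25.1]
ee_rot: [0.001, 0.691, 0.723, -0.0]
force: [0.3, -5.1, 5.8]
grip_width: 0.439
grip_force: 50.5
```

Call:
drive_tool --commands "0 0.02 0 0 0 0 0;0 0 0 0 0 0 0;0 0 0 0 0 0 0"

```text
time_s: 8.53
eef_pos: [549.8, 74.3, 25.1]
ee_rot: [0.001, 0.691, 0.723, -0.0]
force: [0.5, -5.9, 4.4]
grip_width: 0.437
grip_force: 50.6
```

Call:
drive_tool --commands "0 0.02 0 0 0 0 0;0 0 0 0 0 0 0;0 0 0 0 0 0 0"

```text
time_s: 8.78
eef_pos: [549.8, 76.2, 25.1]
ee_rot: [0.001, 0.691, 0.723, -0.0]
force: [0.5, -6.3, 4.5]
grip_width: 0.44
grip_force: 50.6
```

Call:
drive_tool --commands "0 0.02 0 0 0 0 0;0 0 0 0 0 0 0;0 0 0 0 0 0 0"

```text
time_s: 9.03
eef_pos: [549.8, 78.2, 25.1]
ee_rot: [0.001, 0.691, 0.723, -0.0]
force: [0.4, -5.9, 4.6]
grip_width: 0.438
grip_force: 50.6
```

Call:
drive_tool --commands "-0.002 0.02 0 0 0 0 0;-0.002 0.02 0 0 0 0 0;-0.002 0.02 0 0 0 0 0;-0.002 0.02 0 0 0 0 0;-0.001 0.02 0 0 0 0 0;0 0 0 0 0 0 0;0 0 0 0 0 0 0"

```text
time_s: 9.62
eef_pos: [548.9, 88.4, 25.1]
ee_rot: [0.001, 0.691, 0.723, -0.0]
force: [0.4, -5.6, 5.0]
grip_width: 0.437
grip_force: 50.5
```

Run:
```python
from h import *
p=capture("top");s=capture("scene")
t=sense()["eef_pos"];print(t)
pl=np.load("pl.npy")
def T(q,X):
    c,n=np.cos(q[2]),np.sin(q[2]); X=np.array(X,float)
    return np.c_[q[0]+c*X[:,0]-n*X[:,1],q[1]+n*X[:,0]+c*X[:,1],X[:,2]]
# front-right plate motion: compare to first scene/top pictures by ECC-free phase correlation on plate patches
for n,pp,bx in(("top",p,(90,158,85,62)),("scene",s,(330,120,75,75))):
    a=cv2.imread(f"pics/{n}0.png",0).astype(np.float32);b=cv2.cvtColor(pp["pixels"],cv2.COLOR_BGR2GRAY).astype(np.float32)
    x,y,w,h=bx; print(n,cv2.phaseCorrelate(a[y:y+h,x:x+w],b[y:y+h,x:x+w],cv2.createHanningWindow((w,h),cv2.CV_32F)))
c,r=250,85
im=cv2.resize(s["pixels"][r:r+120,c:c+160],(800,600),interpolation=cv2.INTER_CUBIC)
q=[t[0],t[1],1.615]
e=((px(s,T(q,[[128,-17,4],[128,17,4],[18,17,25],[18,-17,25]]))+.5-[c,r])*5-.5).round().astype(np.int32)
cv2.polylines(im,[e],True,(0,255,0),1)
cv2.imwrite("pics/mid.png",im)
# predicted pixel motion per mm
P=T(pl,[[0,0,53]])[0]
for nm,pp in(("top",p),("scene",s)): print(nm,"per 4mm y",(px(pp,P+[0,4,0])-px(pp,P))[0],"per 4mm z",(px(pp,P+[0,0,4])-px(pp,P))[0])
```

```text
[548.88832984  88.324349    25.10502574]
top ((-0.4576892541226343, 5.597864257467222e-05), 0.8373033656014337)
scene ((0.6613718206089487, -0.009658921999978531), 0.9295067057291667)
top per 4mm y [-1.67887991e+00  1.29816679e-03] per 4mm z [-0.44012421 -0.10924407]
scene per 4mm y [ 1.27799279 -0.44239228] per 4mm z [ 0.19549944 -1.19397217]
```

View pics/mid.png

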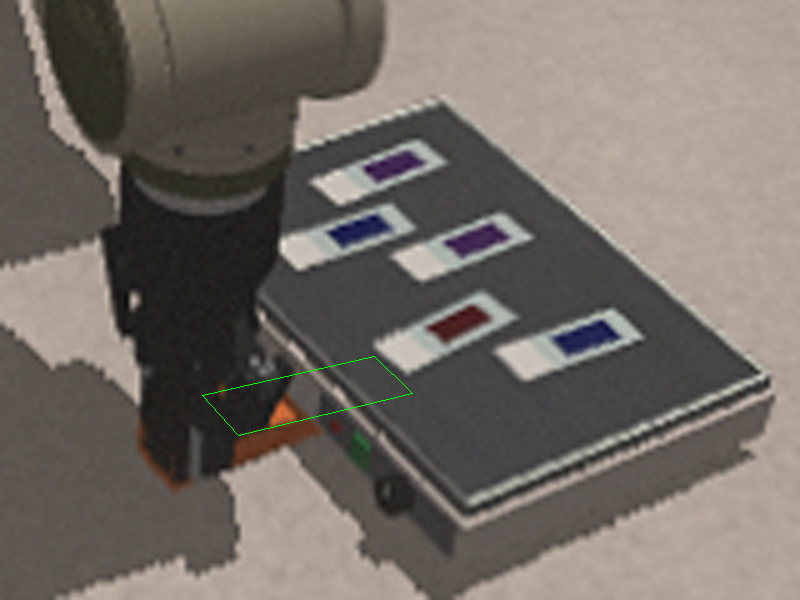

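The right side of the plate front is visible, with the wedge under its middle. To tell lift from shove I'll fit the plate's motion to tracked points on its top.

```bash
cat > mot.py <<'E'
from h import *
from scipy.optimize import least_squares
pl=np.load("pl.npy"); Rz=R.from_euler("z",pl[2]).as_matrix(); o=np.array([pl[0],pl[1],0])
L=[]
for n in("top","scene"):
    pp=capture(n); a=cv2.imread(f"pics/{n}0.png",0); b=cv2.cvtColor(pp["pixels"],cv2.COLOR_BGR2GRAY)
    mk=np.zeros_like(a); poly=px(pp,(Rz@np.array([[-88,-130,53],[-88,130,53],[92,130,53],[92,-130,53]]).T).T+o).astype(np.int32)
    cv2.fillConvexPoly(mk,poly,255)
    A=cv2.goodFeaturesToTrack(a,80,0.03,3,mask=mk)
    B,s,e=cv2.calcOpticalFlowPyrLK(a,b,A,None,winSize=(11,11),maxLevel=1)
    C,s2,_=cv2.calcOpticalFlowPyrLK(b,a,B,None,winSize=(11,11),maxLevel=1)
    ok=(s.ravel()==1)&(s2.ravel()==1)&(np.linalg.norm((A-C)[:,0],axis=1)<.3)&(e.ravel()<12)
    A,B=A[ok,0],B[ok,0]; X=np.array([at(pp,u,53) for u in A]); X=(X-o)@Rz
    L.append((pp,X,B-A,px(pp,X@Rz.T+o))); print(n,len(A))
def move(q,X):  # q: back, left (mm), yaw, pitch (front up, about rear feet), roll
    Y=R.from_euler("zyx",[q[2],q[3],q[4]]).apply(X-[80,0,0])+[80+q[0],q[1],0]
    return Y@Rz.T+o
f=lambda q:np.concatenate([(px(pp,move(q,X))-u0-d).ravel() for pp,X,d,u0 in L])
r=least_squares(f,np.zeros(5),x_scale=[1,1,.01,.01,.01],loss="soft_l1",f_scale=.15)
sd=np.sqrt(np.diag(np.linalg.inv(r.jac.T@r.jac))*2*r.cost/len(r.fun))
q=r.x; print("back,left",q[:2].round(2),"yaw,pitch,roll",q[2:].round(4),"sd",sd.round(4),"rms",np.sqrt(np.mean(f(q)**2)).round(2))
print("feet z L,R",(move(q,np.array([[-75,110,0],[-75,-110,0]]))[:,2]).round(2), "edge",move(q,np.array([[-100,0,13]])).round(1), sense()["force"])
E
python3 mot.py
```

```text
top 33
scene 38
back,left [0.   0.14] yaw,pitch,roll [0.0008 0.0207 0.0016] sd [0.1255 0.1261 0.001  0.0014 0.0015] rms 0.16
feet z L,R [3.38 3.03] edge [[546.1 146.6  16.7]] [ 0.47166045 -5.62870478  4.96035045]
```

The plate has not slid back and the feet are about 3.2–3.4 mm up. About 3.5 mm more travel is needed.

Call:
drive_tool --commands "-0.001 0.018 0 0 0 0 0;-0.001 0.017 0 0 0 0 0;0 0 0 0 0 0 0;0 0 0 0 0 0 0;0 0 0 0 0 0 0"

```text
time_s: 10.23
eef_pos: [548.7, 91.8, 25.1]
ee_rot: [0.001, 0.691, 0.723, -0.0]
force: [0.3, -5.7, 4.7]
grip_width: 0.437
grip_force: 50.5
```

```bash
python3 mot.py
```

```text
top 32
scene 37
back,left [-0.04  0.1 ] yaw,pitch,roll [0.0004 0.0253 0.0016] sd [0.1284 0.1288 0.001  0.0014 0.0015] rms 0.17
feet z L,R [4.09 3.73] edge [[546.1 146.7  17.5]] [ 0.37899246 -5.85186252  4.75187064]
```

```bash
python3 -c "
from rig import *
print(finish_job())"
```

```text
the job is handed in; nothing more can be done
None
```

I pushed the wedge in under the middle of the plate's front edge and handed the job in with the gripper still holding it; by camera fit the front feet are raised about 4 mm (left 4.1, right 3.7, roughly ±0.3 mm), the plate has not slid back, and nothing else was touched.

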